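# Put the last ball core into the drawer oven

## Task

Pull the drying oven's drawer well open by its handle, take the ball-headed sand core from the core plate and set it down gently, upright, on the drawer's tray where it stands clear of the two ball cores already inside. Then ease the drawer fully shut with all three cores standing. Leave the other cores and the tools on the bench as they are.

Things in the scene. Friction and masses are not known exactly. Their poses are not given: they have to be found in the camera images.
- drawer (a joint): the oven's one drawer: 0 when fully shut, grows in m as it is pulled out towards the oven's front (-x of its handle's axes), up to 0.22 where it stops; it may start up to 12 mm ajar. It slides with about 3 N of friction and light damping (12 N per m/s), stays where it is left and has no catch
- drawer_handle (a point): centre of the handle of the drawer in the grey drying oven (300 mm deep, 440 mm wide, 220 mm high, fixed, at the back of the bench): a level round bar of black plastic, 16 mm in diameter, 166 mm long along its y, on two posts 62 mm either side of its centre. Its axis is 50 mm before the panel, 38 mm below the roof, 182 mm above the bench. Axes: -x the way the drawer opens, z up
- drawer_tray (a point): point on the upper face of the drawer's steel tray, 78 mm above the bench, midway across, 70 mm behind the front panel's inner face; axes as drawer_handle's; moves with the drawer. The floor reaches from x = -61 to 185 mm and y = -180 to 180 mm, with a lip 12 mm high round it. The panel is 22 mm thick, 430 mm wide and rises 116 mm above the floor; the oven's mouth is 396 mm wide, 120 mm high
- ball_core: pale sand core, the one to load, the only ball-headed core on the core plate: a ball 72 mm in diameter cut flat on two sides (flats 54 mm apart, facing its own +y and -y, 48 mm across) on a round stem 46 mm in diameter; 104 mm tall, ball centre 68 mm above the foot; 0.3 to 0.5 kg. Origin at the centre of the foot, z up the stem; stands loose
- dry_core_right: pale sand core, like the one to load, standing loose on the tray: a ball 72 mm in diameter cut flat on two sides (flats 54 mm apart, facing its own +y and -y, 48 mm across) on a round stem 46 mm in diameter; 104 mm tall, ball centre 68 mm above the foot; 0.3 to 0.5 kg. Origin at the centre of the foot, z up the stem
- dry_core_left: pale sand core, like the one to load, standing loose on the tray, left of dry_core_right: a ball 72 mm in diameter cut flat on two sides (flats 54 mm apart, facing its own +y and -y, 48 mm across) on a round stem 46 mm in diameter; 104 mm tall, ball centre 68 mm above the foot; 0.3 to 0.5 kg. Origin at the centre of the foot, z up the stem
- core_plate: flat steel plate 320 mm (its x) by 290 mm (its y), 6 mm thick, lying fixed on the bench at the right; origin at the centre of its underside. The ball core, the two stepped cores and the block core stand on it
- step_core_a: bystander: stepped round sand core, 60 mm in diameter below (46 mm high) and 44 mm above, 90 mm tall, standing on the core plate; origin at the centre of its foot
- step_core_b: bystander: the same as step_core_a
- block_core: bystander: flat sand core 70 by 100 mm (x, y) with two ridges, 52 mm high, lying on the core plate; origin at the centre of its underside
- bench_brush: bystander: hand brush 180 mm long lying along its x on the bench, less than 50 mm high
- mallet: bystander: mallet 240 mm long lying along its x on the bench at the left
- tin: bystander: open tin 90 mm in diameter, 100 mm high, standing on the bench at the left; origin at the centre of its underside
Things that resemble listed ones, but are neither listed nor needed, are in the scene too. Leave any turquoise look-alike of the ball_core alone.

How it is judged (in metres and radians):
On the way, in this order (a step that is already met when the one before it is completed fails the run):
1. the drawer is pulled open by at least 120 mm (value of joint drawer above 0.12 m), for 0.2 s.
2. the ball core stands upright on the open drawer's tray, let go, touching neither of the others (value of joint drawer above 0.08 m and x of ball_core in the frame of drawer_tray between -0.045 and 0.17 m and y of ball_core in the frame of drawer_tray between -0.165 and 0.165 m and z of ball_core in the frame of drawer_tray between -0.006 and 0.008 m and angle between ball_core's own z axis and vertical below 0.12 rad and contact force between ball_core and dry_core_right below 0.05 N and contact force between ball_core and dry_core_left below 0.05 N and contact force between ball_core and the arm below 0.05 N and contact force between ball_core and the fingers below 0.05 N and linear speed of ball_core below 0.03 m/s), for 0.3 s.
At the end, for the whole second after the job is handed in: The drawer is fully shut (within 8 mm); the ball core and the two cores that were inside all stand upright (within 0.12 rad) on the drawer's tray, foot inside its lip, at rest, and the loaded one touches neither of the others (value of joint drawer below 0.008 m and x of ball_core in the frame of drawer_tray between -0.045 and 0.17 m and y of ball_core in the frame of drawer_tray between -0.165 and 0.165 m and z of ball_core in the frame of drawer_tray between -0.006 and 0.008 m and angle between each of ball_core, dry_core_right, dry_core_left's own z axis and vertical below 0.12 rad and contact force between ball_core and dry_core_right below 0.05 N and contact force between ball_core and dry_core_left below 0.05 N and x of dry_core_right in the frame of drawer_tray between -0.045 and 0.17 m and y of dry_core_right in the frame of drawer_tray between -0.165 and 0.165 m and z of dry_core_right in the frame of drawer_tray between -0.006 and 0.008 m and x of dry_core_left in the frame of drawer_tray between -0.045 and 0.17 m and y of dry_core_left in the frame of drawer_tray between -0.165 and 0.165 m and z of dry_core_left in the frame of drawer_tray between -0.006 and 0.008 m and linear speed of each of ball_core, dry_core_right, dry_core_left below 0.02 m/s).
It fails at once if a core already in the drawer is knocked over or left leaning (more than 0.35 rad) (angle between any of dry_core_right, dry_core_left's own z axis and vertical above 0.35 rad).
It fails at once if the ball core is dropped, thrown or jerked: it moves faster than 0.45 m/s with nothing holding it (linear speed of ball_core above 0.45 m/s and contact force between ball_core and the fingers below 0.05 N).
It fails at once if the ball core tips over (more than 0.8 rad from upright) (angle between ball_core's own z axis and vertical above 0.8 rad).
It fails at once if the drawer is slammed: shut faster than 0.45 m/s (velocity of joint drawer below -0.45 m/s).
It fails at once if another core on the core plate, or a tool on the bench, is moved by more than 30 mm or a core is knocked over (distance of any of step_core_a, step_core_b, block_core, bench_brush, mallet, tin from where it was at the start of the episode above 0.03 m or angle between any of step_core_a, step_core_b, block_core's own z axis and vertical above 0.35 rad).
It also fails if it takes over 69 s, if anything falls off the work surface, if the arm or the gripper's body presses on something with over 40 N, if the wrist force passes 120 N, or if a joint passes its speed limit or range.

## Robot

A 7-joint arm with a two-finger parallel gripper is mounted at the origin on the work surface. World frame = base frame: x ahead of the robot, y to its left, z up, the work surface at z = 0. Lengths are in m, angles in degrees, forces in N, time in s.
With the tool pointing down it reaches from about 0.4 to 0.925 m from the base axis. Payload 4.1 kg.
Tool frame: the origin (TCP) lies at the very end of the fingers, on their centre line; the grasp point (between the pads) lies 19 mm behind it; z points along the fingers, y is the line along which they close (so a half turn about z gives the same grasp; the last joint's range is limited). The gripper opens to 85 mm and grips with 20 to 120 N. Pads are 22 mm wide; open, the fingers measure 114 mm over their backs; the gripper's body (76 mm by 85 mm) begins 54 mm behind the grasp point. The pads swing forward as they close: fully open they stand 13 mm farther back than shut.
Start: joints at [70.359, 22.827, 2.584, 88.041, -1.071, 69.15, -2.905], TCP at [0.157, -0.631, 0.231] pointing down, gripper open.
Joint ranges: [-161.44, 161.44], [-28.35, 127.94], [-78.24, 83.42], [0, 140.83], [-78.03, 258.03], [13.02, 114.36], [-168.23, 168.23]. Speed limits (degrees/s): [147.25, 147.25, 180, 180, 180, 180, 180].

## Interface

Orientations are given as [roll, pitch, yaw] about the fixed x, y, z axes, in that order (R = Rz(yaw) Ry(pitch) Rx(roll)).
In Python, from cell import sensors, eyes, job gives the robot as it stands. The module is installed in compiled form; this text tells all that it offers.
- The arm moves only by the tool apply_moves, never from a script. Its argument "deltas" is a list of rows, each a list of 3 entries, a list of its own where there are three numbers: the shift along the tool's x, y, z in mm, then the turn, a rotation vector about the tool's x, y, z in rad, then the closure, from -1 (fully open) to 1 (shut). A call has 1 to 20 rows; each row shifts and turns the commanded pose from where the row before left it, along the tool's axes as they then stand; what a row does not reach is not made up. A row lasts 1/12 s, in which the tool goes at most 41.7 mm and 7.16 degrees, less where a joint would pass 70% of its speed; a pose out of reach is approached as far as the arm can. A call is refused whole if a number of a shift passes 41.7 or a number of a turn 0.125, either way. A call with a gripper value outside its range is refused whole. The fingers move at their own pace and stop on an object; "newtons" is the grip in N (left out, the last holds). Time passes only in rows, so rows that do not move let the fingers close. It gives the time, the measured TCP pose, the force, the opening and the grip force at its end, in the units of the state.
- sensors.sense(): the state, without advancing time (a new reading comes with each control period).
- eyes.grab_frame(name): name is "side" or "top"; returns the picture (420x560x3 uint8, red, green, blue); there is no depth.
- eyes.camera_model(name): a dict with "fov_y" (degrees; the focal length in pixels is half the picture's height over the tangent of half this angle, whatever the lens; pixels are square), "cx", "cy" (the principal point, pixels), "k1" (the pictures are not rectified: a ray, as slopes to the right and down, at radius r is drawn at 1 + k1 r^2 times it, then the intrinsics apply), "extrinsics" (4x4, takes a point from camera to world coordinates). Camera axes: x right, y down, z forward; pixel columns grow to the right and rows downward; lengths in m; the calibration is good to about 2 mm. A picture is of the moment at which its call begins. camera_model takes no time and is no camera call.
- job.close_job(): hands the job in; it is judged then, once.
The state is a dict: "clock": time; "joint_positions": joint angles; "qd": joint speeds; "joint_torque": joint torques, N m; "ee_pos": TCP position; "tcp_rot": TCP orientation; "force": force on the tool from outside, world axes, zero at the start; "torque": the same for the moment, N m; "gripper_width": finger opening in m; "grasp_force": force on a finger pad.
Only numpy, scipy, OpenCV 4.12 (cv2) and the standard library are available. Lean on these libraries where they do the work, as an engineer would, in place of code of your own. Each camera call takes 0.05 s, during which the arm holds its last target. There are 200 camera calls.

## Working session

There is one attempt and no reset: what is moved stays moved. The work goes in short steps, Python scripts to look and compute and a tool call to move; the robot and the scene stay as the last step left them, time stands still between calls to the robot, and variables do not carry over. Pictures are saved under pics/ and viewed, at most 10 in all, crops included, and the job is handed in when it is done.

Besides the shell and the picture viewer there is one more tool, called after "Emit:" as name(argument=value, ...) on one line, values as JSON. apply_moves: Moves the arm, as the interface text tells. Its arguments: {"type":"object","properties":{"deltas":{"type":"array","items":{"type":"array"}},"newtons":{"type":"number"}},"required":["deltas"]}

```bash
mkdir -p pics; python3 - <<'E'
from cell import sensors, eyes
import cv2
print(sensors.sense())
for n in("side","top"):
    im=eyes.grab_frame(n); cv2.imwrite(f"pics/{n}0.png",im[:,:,::-1]); print(n,eyes.camera_model(n))
E
```

```text
{'clock': 0.0, 'joint_positions': array([70.35749858, 22.87344528,  2.58084078, 88.11475839, -1.07198784,
       69.15109108, -2.90838998]), 'qd': array([ 0.0558059 ,  0.018498  , -0.05256164,  0.01921701,  0.02234351,
        0.04804858,  0.00319186]), 'joint_torque': array([-1.00560290e-03, -4.75127184e+01,  1.36422683e+00, -2.54212636e+01,
        1.15884168e-02,  9.54355462e-03, -5.63377100e-06]), 'ee_pos': array([ 0.15678218, -0.63014177,  0.23024194]), 'tcp_rot': array([-1.79885127e+02,  7.69507427e-03,  1.39723995e+01]), 'force': array([-0.10037269,  0.35881237, -0.12926047]), 'torque': array([-0.03385602, -0.00590458, -0.02682413]), 'grasp_force': 0.0, 'gripper_width': 0.08556011799227861}
side {'fov_y': 55.386244223692586, 'cx': 281.58999558674896, 'cy': 210.74964948683575, 'k1': -0.10085173339124413, 'extrinsics': array([[-7.96178287e-01, -3.81341850e-01,  4.69764334e-01,
        -2.02909290e-01],
       [-6.05061732e-01,  5.00945627e-01, -6.18832594e-01,
         9.60266783e-01],
       [ 6.60377903e-04, -7.76937496e-01, -6.29577391e-01,
         1.12522596e+00],
       [ 0.00000000e+00,  0.00000000e+00,  0.00000000e+00,
         1.00000000e+00]])}
top {'fov_y': 47.64021392236176, 'cx': 281.180289602516, 'cy': 208.4297138648366, 'k1': -0.025663348848746978, 'extrinsics': array([[ 2.16861054e-02, -9.88640420e-01,  1.48727379e-01,
         3.28534097e-01],
       [-9.99642197e-01, -2.37721286e-02, -1.22623097e-02,
        -1.17600091e-03],
       [ 1.56585814e-02, -1.48408243e-01, -9.88802206e-01,
         1.61639841e+00],
       [ 0.00000000e+00,  0.00000000e+00,  0.00000000e+00,
         1.00000000e+00]])}
```

View pics/side0.png

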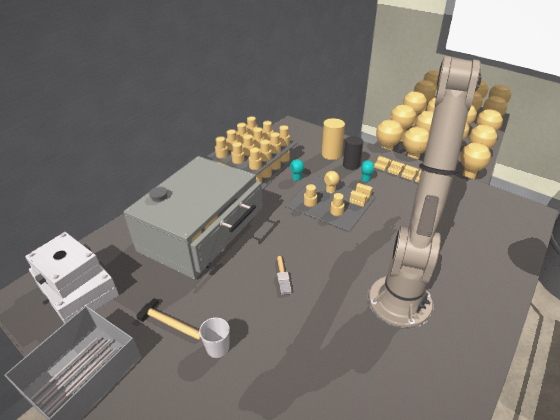

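View pics/top0.png

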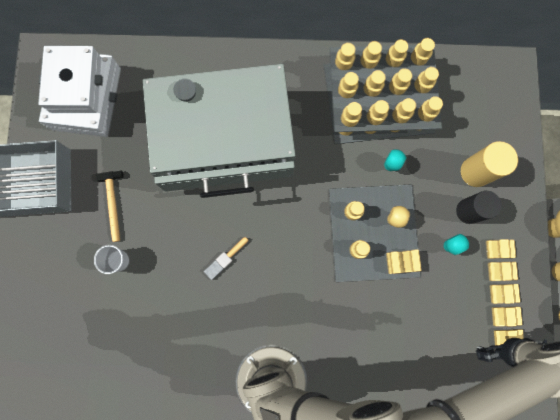

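The side view shows the oven with its handle near (238,216) and the ball core near (332,178). In the top view the handle is near (228,186), the ball core near (399,216), and the look-alikes are turquoise. I'll zoom in on both.

```bash
cat > h.py <<'E'
import numpy as np, cv2
from cell import sensors, eyes
M={n:eyes.camera_model(n) for n in("side","top")}
def K(m):
    f=210/np.tan(np.radians(m["fov_y"]/2)); return np.array([[f,0,m["cx"]],[0,f,m["cy"]],[0,0,1.]]),np.array([m["k1"],0,0,0,0.])
def proj(n,P):
    m=M[n];k,d=K(m);T=np.linalg.inv(m["extrinsics"])
    return cv2.projectPoints(np.atleast_2d(P).astype(float),cv2.Rodrigues(T[:3,:3])[0],T[:3,3],k,d)[0][:,0]
def ray(n,uv):
    m=M[n];k,d=K(m);p=cv2.undistortPoints(np.array([[uv]],float),k,d)[0,0]
    v=m["extrinsics"][:3,:3]@np.array([p[0],p[1],1]);return m["extrinsics"][:3,3],v/np.linalg.norm(v)
def onz(n,uv,z):
    o,v=ray(n,uv);return o+v*(z-o[2])/v[2]
def tri(a,b):
    (o,v),(p,w)=ray("side",a),ray("top",b)
    s=np.linalg.lstsq(np.c_[v,-w],p-o,rcond=None)[0];A=o+s[0]*v;B=p+s[1]*w
    return (A+B)/2,np.linalg.norm(A-B)
E
python3 - <<'E'
import cv2,numpy as np
s=cv2.imread("pics/side0.png");t=cv2.imread("pics/top0.png")
r=lambda i,x,y,w,h,k:cv2.resize(i[y:y+h,x:x+w],None,fx=k,fy=k,interpolation=cv2.INTER_CUBIC)
a=r(t,140,150,160,60,5);b=r(s,180,190,90,70,5);c=r(t,330,180,90,70,3.5)
o=np.zeros((600,800,3),np.uint8);o[:300]=a[:300,:800];o[300:600,:450]=b[:300];o[300:545,460:775]=c;cv2.imwrite("pics/crop0.png",o)
from h import *
for n,i in(("side",s),("top",t)):
    hsv=cv2.cvtColor(i,cv2.COLOR_BGR2HSV);m=cv2.inRange(hsv,(10,90,90),(30,255,255))
    q,_,st,ce=cv2.connectedComponentsWithStats(m)
    for k in range(1,q):
        if st[k,4]>40: print(n,st[k],ce[k].round(1))
E
```

```text
side [ 376   71   63   89 2700] [411.5 118.3]
side [462  81  26  59 450] [475.  106.1]
side [ 461   85   50   94 2064] [485.  131.2]
side [ 215  117   75   53 2287] [252.1 142.6]
side [322 118  23  42 809] [332.5 138.5]
side [256 151  34  31 297] [272.4 166.9]
side [374 156  48  26 529] [397.3 168.2]
side [324 171  16  22 239] [331.  180.9]
side [350 183  22  24 346] [360.5 194.4]
side [304 184  13  23 246] [310.2 195.6]
side [330 193  14  23 256] [337.  204.6]
side [277 256   8  16  81] [280.3 263.6]
side [147 308  54  32 425] [172.6 322.5]
top [386  39  22  28 424] [397.1  53. ]
top [411  38  24  27 437] [422.8  51.2]
top [361  41  20  27 409] [371.2  54.6]
top [335  43  20  27 413] [345.3  56.4]
top [415  67  24  26 422] [426.5  79.6]
top [390  69  22  26 410] [400.5  81.4]
top [364  71  21  25 400] [374.5  83.3]
top [338  72  20  26 396] [348.2  85.1]
top [418  97  25  24 410] [430.3 108.5]
top [393  98  23  25 396] [404.1 110.5]
top [367 100  22  25 392] [377.9 112.2]
top [341 102  21  25 385] [351.3 114.2]
top [ 461  142   57   45 1722] [489.  164.1]
top [105 178  15  64 375] [112.8 209.3]
top [345 201  19  19 235] [353.8 210.4]
top [388 206  22  21 318] [398.6 216.5]
top [548 211  12  27 220] [554.4 226.2]
top [227 237  21  20 152] [237.3 246.5]
top [350 240  20  19 202] [358.5 249.2]
top [486 240  30  19 336] [498.4 248.7]
top [387 250  35  24 497] [402.9 261.7]
top [488 262  30  19 334] [500.4 270.6]
top [552 263   8  18 109] [556.3 271.2]
top [490 284  29  19 287] [501.2 292.9]
top [492 307  29  20 294] [503.1 315.1]
top [494 329  30  17 258] [506.3 335.5]
```

View pics/crop0.png

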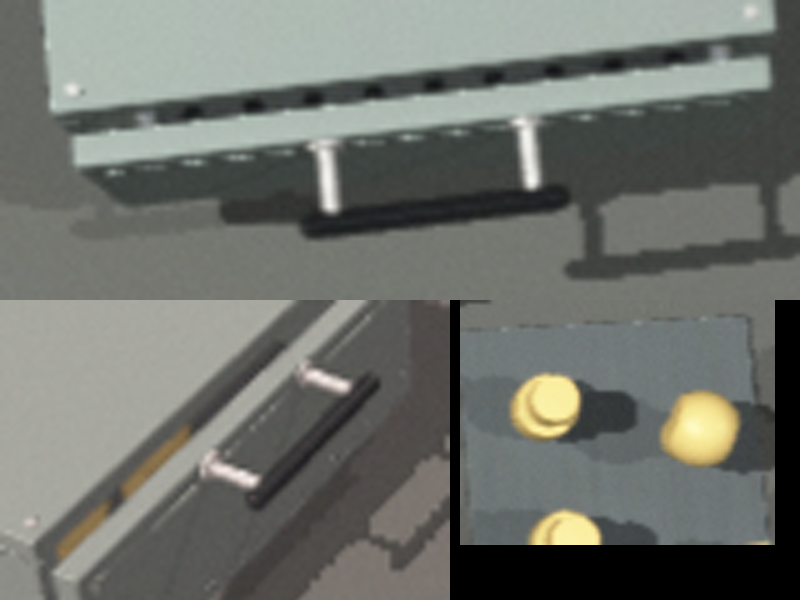

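```bash
python3 - <<'E'
from h import *
L=tri((230.4,230.4),(201,195.4));R=tri((255,206),(253.6,189.4));print(L,R,np.linalg.norm(L[0]-R[0]))
a,b=onz("top",(201,195.4),.182),onz("top",(253.6,189.4),.182)
print(a,b,np.linalg.norm(a-b),np.degrees(np.arctan2(*(a-b)[[1,0]]))-90,(a+b)/2)
# panel top edge (outer) corners
t=cv2.imread("pics/top0.png")
for uv in((155,183.3),(294.3,168)): print("panel",onz("top",uv,.194))
for uv in((150.5,172),(295,156.5)): print("roof",onz("top",uv,.220))
# ball
c=onz("top",(399,216.5),.074);print("ball",c,tri((332,177),(399,216.5)))
u=cv2.resize(t[200:234,380:418],None,fx=8,fy=8,interpolation=cv2.INTER_CUBIC)
m=cv2.inRange(cv2.cvtColor(u,cv2.COLOR_BGR2HSV),(10,80,70),(35,255,255))
cs=max(cv2.findContours(m,0,1)[0],key=cv2.contourArea)[:,0].astype(float)
W=np.array([onz("top",(p[0]/8-.44+380,p[1]/8-.44+200),.074)[:2] for p in cs])
cc=c[:2]
for d in range(0,180,10):
    v=np.array([np.cos(np.radians(d)),np.sin(np.radians(d))]);q=(W-cc)@v*1000;print(d,q.max().round(1),q.min().round(1),(q.max()-q.min()).round(1))
s=cv2.imread("pics/side0.png")
o=np.zeros((600,800,3),np.uint8);o[:544,:]=0
k=cv2.resize(t[200:234,380:418],None,fx=10,fy=10,interpolation=cv2.INTER_CUBIC);o[:340,:380]=k
k=cv2.resize(s[163:203,312:352],None,fx=10,fy=10,interpolation=cv2.INTER_CUBIC);o[:400,400:]=k
cv2.imwrite("pics/ball.png",o[:400])
E
```

```text
(array([0.57990386, 0.22792419, 0.1788687 ]), np.float64(0.0016859676132481866)) (array([0.60228347, 0.06719324, 0.17748637]), np.float64(0.00046175945865858996)) 0.16228738676227658
[0.57865224 0.22692456 0.182     ] [0.6012285  0.06685126 0.182     ] 0.16165750286274663 8.027877895980751 [0.58994037 0.14688791 0.182     ]
panel [0.61051532 0.36653301 0.194     ]
panel [ 0.66872843 -0.05630504  0.194     ]
roof [0.63951307 0.37542137 0.22      ]
roof [ 0.69815564 -0.05679096  0.22      ]
ball [ 0.54301106 -0.40832737  0.074     ] (array([ 0.54177944, -0.40697588,  0.07996016]), np.float64(0.0009197265442548903))
0 36.4 -34.7 71.1
10 36.4 -34.6 71.0
20 36.8 -34.8 71.6
30 37.1 -34.9 72.1
40 36.8 -34.6 71.4
50 35.7 -33.4 69.1
60 34.1 -32.6 66.6
70 35.9 -31.8 67.7
80 38.2 -33.2 71.4
90 40.0 -34.8 74.8
100 41.2 -36.2 77.5
110 41.8 -37.3 79.1
120 42.0 -37.7 79.7
130 41.0 -37.0 78.1
140 39.4 -36.6 76.0
150 37.7 -36.7 74.3
160 36.2 -36.6 72.8
170 35.4 -36.8 72.2
```

View pics/ball.png

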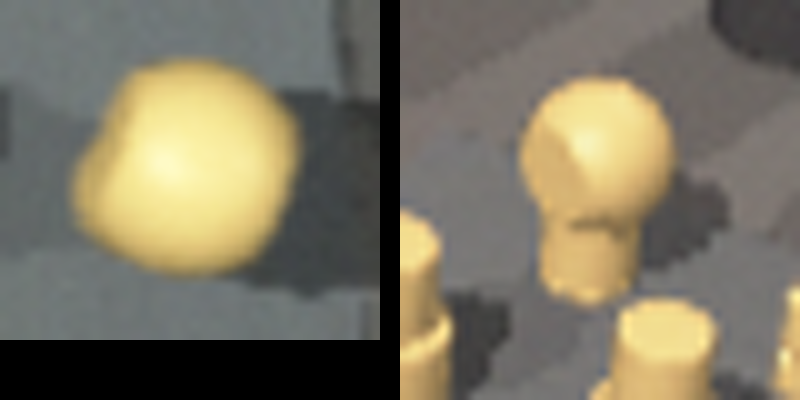

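The ball centre comes out near (0.542, -0.408). Its flats face about 66° in world yaw; both views agree on this. The handle is at (0.590, 0.147) with the oven yawed about 8°. I'm going to the handle first.

Emit:
apply_moves(deltas=[[[0, 0, -8], [0, 0, -0.122], -0.1], [[0, 0, -8], [0, 0, -0.122], -0.1], [[0, 0, -8], [0, 0, -0.122], -0.1], [[0, 0, -8], [0, 0, -0.122], -0.1], [[0, 0, -8], [0, 0, -0.122], -0.1], [[0, 0, -8], [0, 0, -0.122], -0.1], [[0, 0, -8], [0, 0, -0.122], -0.1], [[0, 0, -8], [0, 0, -0.122], -0.1], [[0, 0, -8], [0, 0, -0.122], -0.1], [[0, 0, -8], [0, 0, -0.122], -0.1], [[0, 0, -8], [0, 0, -0.122], -0.1], [[0, 0, -8], [0, 0, -0.122], -0.1], [[15, 11, 0], [0, 0, 0], -0.1], [[29, 22, 0], [0, 0, 0], -0.1], [[29, 22, 0], [0, 0, 0], -0.1], [[29, 22, 0], [0, 0, 0], -0.1], [[29, 22, 0], [0, 0, 0], -0.1], [[29, 22, 0], [0, 0, 0], -0.1], [[29, 22, 0], [0, 0, 0], -0.1], [[29, 22, 0], [0, 0, 0], -0.1]], newtons=60)

```text
clock: 1.77
ee_pos: [0.2909, -0.3904, 0.3269]
tcp_rot: [-180.0, -0.0, 97.8]
force: [-0.0, 0.2, 1.1]
gripper_width: 0.0471
grasp_force: 0.0
```

Emit:
apply_moves(deltas=[[[29, 22, 0], [0, 0, 0], -0.1], [[29, 22, 0], [0, 0, 0], -0.1], [[29, 22, 0], [0, 0, 0], -0.1], [[29, 22, 0], [0, 0, 0], -0.1], [[29, 22, 0], [0, 0, 0], -0.1], [[29, 22, 0], [0, 0, 0], -0.1], [[29, 22, 0], [0, 0, 0], -0.1], [[29, 22, 0], [0, 0, 0], -0.1], [[29, 22, 0], [0, 0, 0], -0.1], [[29, 22, 0], [0, 0, 0], -0.1], [[29, 22, 0], [0, 0, 0], -0.1], [[29, 22, 0], [0, 0, 0], -0.1], [[29, 22, 0], [0, 0, 0], -0.1], [[29, 22, 0], [0, 0, 0], -0.1], [[29, 22, 0], [0, 0, 0], -0.1], [[20, 14, 0], [0, 0, 0], -0.1], [[20, 14, 0], [0, 0, 0], -0.1], [[8, 6, 0], [0, 0, 0], -0.1], [[8, 5, 0], [0, 0, 0], -0.1], [[0, 0, 0], [0, 0, 0], -0.1]])

```text
clock: 3.43
ee_pos: [0.589, 0.1458, 0.3268]
tcp_rot: [-180.0, -0.0, 98.0]
force: [0.1, -0.4, -0.4]
gripper_width: 0.0469
grasp_force: 0.0
```

Emit:
apply_moves(deltas=[[[1, 1, 20], [0, 0, 0], -0.1], [[0, 0, 20], [0, 0, 0], -0.1], [[0, 0, 20], [0, 0, 0], -0.1], [[0, 0, 20], [0, 0, 0], -0.1], [[0, 0, 20], [0, 0, 0], -0.1], [[0, 0, 20], [0, 0, 0], -0.1], [[0, 0, 20], [0, 0, 0], -0.1], [[0, 0, 16], [0, 0, 0], -0.1], [[0, 0, 10], [0, 0, 0], -0.1], [[0, 0, 0], [0, 0, 0], -0.1]])

```text
clock: 4.27
ee_pos: [0.5885, 0.143, 0.1591]
tcp_rot: [-179.8, 0.1, 97.7]
force: [-0.2, -0.7, 0.0]
gripper_width: 0.0468
grasp_force: 0.0
```

Emit:
apply_moves(deltas=[[[0, 0, 0], [0, 0, 0], 0.2], [[0, 0, 0], [0, 0, 0], 0.4], [[0, 0, 0], [0, 0, 0], 0.6], [[0, 0, 0], [0, 0, 0], 1], [[0, 0, 0], [0, 0, 0], 1], [[0, 0, 0], [0, 0, 0], 1], [[0, 0, 0], [0, 0, 0], 1]])

```text
clock: 4.85
ee_pos: [0.5917, 0.1458, 0.163]
tcp_rot: [179.8, 0.0, 97.8]
force: [3.2, -0.9, 6.6]
gripper_width: 0.0142
grasp_force: 58.8
```

Emit:
apply_moves(deltas=[[[0, -1, 0], [0, 0, 0], 1], [[0, -2, 0], [0, 0, 0], 1], [[0, -4, 0], [0, 0, 0], 1], [[0, -6, 0], [0, 0, 0], 1], [[0, -8, 0], [0, 0, 0], 1], [[0, -8, 0], [0, 0, 0], 1], [[0, -8, 0], [0, 0, 0], 1], [[0, -8, 0], [0, 0, 0], 1], [[0, -8, 0], [0, 0, 0], 1], [[0, -8, 0], [0, 0, 0], 1], [[0, -8, 0], [0, 0, 0], 1], [[0, -8, 0], [0, 0, 0], 1]])

```text
clock: 5.85
ee_pos: [0.5159, 0.1349, 0.163]
tcp_rot: [179.7, 0.0, 97.8]
force: [4.4, -2.1, 6.5]
gripper_width: 0.0142
grasp_force: 58.9
```

Emit:
apply_moves(deltas=[[[0, -8, 0], [0, 0, 0], 1], [[0, -8, 0], [0, 0, 0], 1], [[0, -8, 0], [0, 0, 0], 1], [[0, -8, 0], [0, 0, 0], 1], [[0, -8, 0], [0, 0, 0], 1], [[0, -8, 0], [0, 0, 0], 1], [[0, -8, 0], [0, 0, 0], 1], [[0, -8, 0], [0, 0, 0], 1], [[0, -8, 0], [0, 0, 0], 1], [[0, -8, 0], [0, 0, 0], 1], [[0, -6, 0], [0, 0, 0], 1], [[0, -5, 0], [0, 0, 0], 1], [[0, -4, 0], [0, 0, 0], 1], [[0, -2, 0], [0, 0, 0], 1], [[0, -1, 0], [0, 0, 0], 1], [[0, 0, 0], [0, 0, 0], 1], [[0, 0, 0], [0, 0, 0], 1]])

```text
clock: 7.27
ee_pos: [0.4185, 0.1208, 0.163]
tcp_rot: [179.8, 0.2, 97.8]
force: [2.8, -3.7, 10.6]
gripper_width: 0.0139
grasp_force: 59.4
```

Emit:
apply_moves(deltas=[[[0, 0, 0], [0, 0, 0], 0.3], [[0, 0, 0], [0, 0, 0], 0], [[0, 0, 0], [0, 0, 0], -0.1], [[0, 0, 0], [0, 0, 0], -0.1], [[0, 0, -5], [0, 0, 0], -0.1], [[0, 0, -10], [0, 0, 0], -0.1], [[0, 0, -20], [0, 0, 0], -0.1], [[0, 0, -30], [0, 0, 0], -0.1], [[0, 0, -30], [0, 0, 0], -0.1], [[0, 0, -30], [0, 0, 0], -0.1], [[0, 0, -30], [0, 0, 0], -0.1], [[0, 0, -10], [0, 0, 0], -0.5]])

```text
clock: 8.27
ee_pos: [0.4184, 0.1231, 0.3313]
tcp_rot: [179.5, 0.0, 97.9]
force: [0.6, 0.1, -0.4]
gripper_width: 0.0579
grasp_force: 0.0
```

Emit:
apply_moves(deltas=[[[-10, 1, 0], [0, 0, 0], -1], [[-20, 2, 0], [0, 0, 0], -1], [[-29, 2.5, 0], [0, 0, 0], -1], [[-29, 2.5, 0], [0, 0, 0], -1], [[-29, 2.5, 0], [0, 0, 0], -1], [[-29, 2.5, 0], [0, 0, 0], -1], [[-29, 2.5, 0], [0, 0, 0], -1], [[-29, 2.5, 0], [0, 0, 0], -1], [[-29, 2.5, 0], [0, 0, 0], -1], [[-29, 2.5, 0], [0, 0, 0], -1], [[-29, 2.5, 0], [0, 0, 0], -1], [[-29, 2.5, 0], [0, 0, 0], -1], [[-29, 2.5, 0], [0, 0, 0], -1], [[-29, 2.5, 0], [0, 0, 0], -1], [[-29, 2.5, 0], [0, 0, 0], -1], [[-29, 2.5, 0], [0, 0, 0], -1], [[-29, 2.5, 0], [0, 0, 0], -1], [[-29, 2.5, 0], [0, 0, 0], -1], [[-29, 2.5, 0], [0, 0, 0], -1], [[-20, 6, 0], [0, 0, 0], -1]])

```text
clock: 9.93
ee_pos: [0.5394, -0.4133, 0.3233]
tcp_rot: [-179.7, -0.1, 97.7]
force: [-0.2, -0.5, 0.4]
gripper_width: 0.0856
grasp_force: 0.0
```

Emit:
apply_moves(deltas=[[[0, 0, 0], [0, 0, 0.118], -1], [[0, 0, 0], [0, 0, 0.118], -1], [[0, 0, 0], [0, 0, 0.118], -1], [[0, 0, 0], [0, 0, 0.118], -1], [[0, 0, 0], [0, 0, 0.118], -1], [[0, 0, 0], [0, 0, 0.118], -1], [[0, 0, 0], [0, 0, 0.118], -1], [[0, 0, 0], [0, 0, 0.118], -1], [[0, 0, 0], [0, 0, 0.118], -1], [[0, 0, 0], [0, 0, 0.118], -1], [[0, 0, 0], [0, 0, 0.118], -1], [[0, 0, 0], [0, 0, 0.118], -1], [[0, 0, 0], [0, 0, 0.118], -1], [[0, 0, 0], [0, 0, 0.118], -1], [[0, 0, 0], [0, 0, 0.118], -1], [[0, 0, 0], [0, 0, 0.118], -1], [[0, 0, 0], [0, 0, 0.118], -1], [[0, 0, 0], [0, 0, 0.118], -1], [[0, 0, 0], [0, 0, 0], -1]])

```text
clock: 11.52
ee_pos: [0.5405, -0.4093, 0.3239]
tcp_rot: [180.0, 0.2, -24.0]
force: [0.3, 0.9, 0.4]
gripper_width: 0.0854
grasp_force: 0.0
```

```bash
python3 - <<'E'
from h import *
s=eyes.grab_frame("side")[:,:,::-1];t=eyes.grab_frame("top")[:,:,::-1]
cv2.imwrite("pics/s1.png",s);cv2.imwrite("pics/t1.png",t);print(sensors.sense()["ee_pos"],sensors.sense()["joint_positions"])
r=lambda i,x,y,w,h,k:cv2.resize(i[y:y+h,x:x+w],None,fx=k,fy=k,interpolation=cv2.INTER_CUBIC)
o=np.zeros((600,800,3),np.uint8);o[:300]=r(t,140,150,160,60,5);o[300:,:480]=r(s,150,180,120,75,4);o[300:,480:]=r(t,360,180,80,75,4)
cv2.imwrite("pics/c1.png",o)
E
```

```text
[ 0.5409644  -0.40914471  0.32458958] [ 39.27690882  23.44010878  -8.51852069  75.48229779   3.43417552
  81.48749397 -82.73953242]
```

View pics/c1.png

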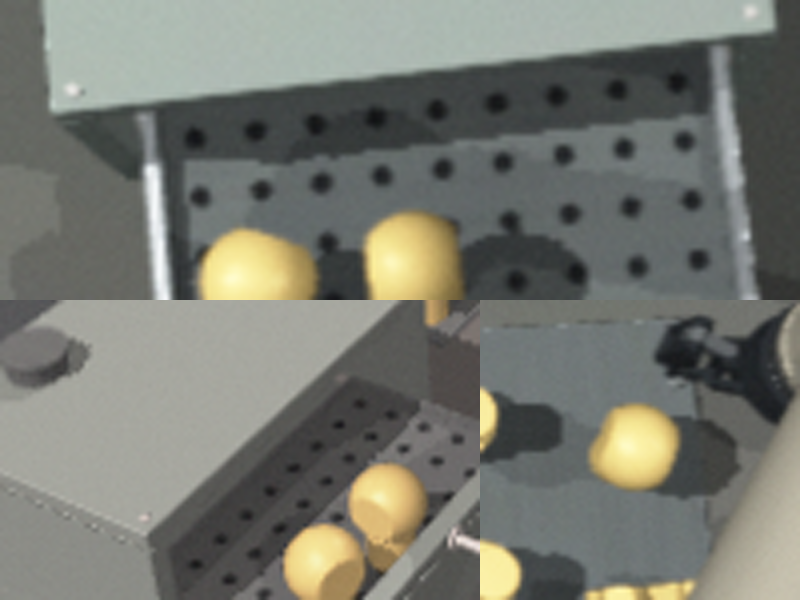

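Emit:
apply_moves(deltas=[[[0, -1.5, 20], [0, 0, 0], -1], [[0, 0, 30], [0, 0, 0], -1], [[0, 0, 30], [0, 0, 0], -1], [[0, 0, 30], [0, 0, 0], -1], [[0, 0, 30], [0, 0, 0], -1], [[0, 0, 25], [0, 0, 0], -1], [[0, 0, 20], [0, 0, 0], -1], [[0, 0, 20], [0, 0, 0], -1], [[0, 0, 15], [0, 0, 0], -1], [[0, 0, 15], [0, 0, 0], -1], [[0, 0, 15], [0, 0, 0], -1], [[0, 0, 12], [0, 0, 0], -1], [[0, 0, 8], [0, 0, 0], -1], [[0, 0, 0], [0, 0, 0], -1], [[0, 0, 0], [0, 0, 0], -1]])

```text
clock: 12.87
ee_pos: [0.5422, -0.4078, 0.0561]
tcp_rot: [-180.0, 0.0, -23.8]
force: [-0.6, 0.3, 0.3]
gripper_width: 0.0854
grasp_force: 0.0
```

```bash
python3 - <<'E'
from h import *
t=cv2.imread("pics/t1.png");s=cv2.imread("pics/s1.png")
for n,i,(x,y,w,h) in(("top",t,(140,150,160,90)),("side",s,(150,180,140,110))):
    m=cv2.inRange(cv2.cvtColor(i,cv2.COLOR_BGR2HSV)[y:y+h,x:x+w],(10,90,90),(30,255,255))
    q,_,st,ce=cv2.connectedComponentsWithStats(m)
    for k in range(1,q):
        if st[k,4]>40: print(n,st[k]+[x,y,0,0,0],ce[k]+[x,y])
c=np.cos(np.radians(8));sn=np.sin(np.radians(8));R=np.array([[c,-sn],[sn,c]])
H=np.array([.4185,.1215]);print("tray origin",H+R@[.142,0])
r=lambda i,x,y,w,h,k:cv2.resize(i[y:y+h,x:x+w],None,fx=k,fy=k,interpolation=cv2.INTER_CUBIC)
cv2.imwrite("pics/c2.png",r(t,140,150,160,110,5))
E
```

```text
top [213 192  20  23 348] [222.44827586 203.27298851]
top [180 196  24  20 339] [191.58112094 205.71091445]
side [237 221  20  27 346] [246.47109827 232.3699422 ]
side [221 236  20  28 382] [230.7617801  248.47905759]
side [277 256   8  16  81] [280.30864198 263.64197531]
tray origin [0.55911807 0.14126258]
```

View pics/c2.png

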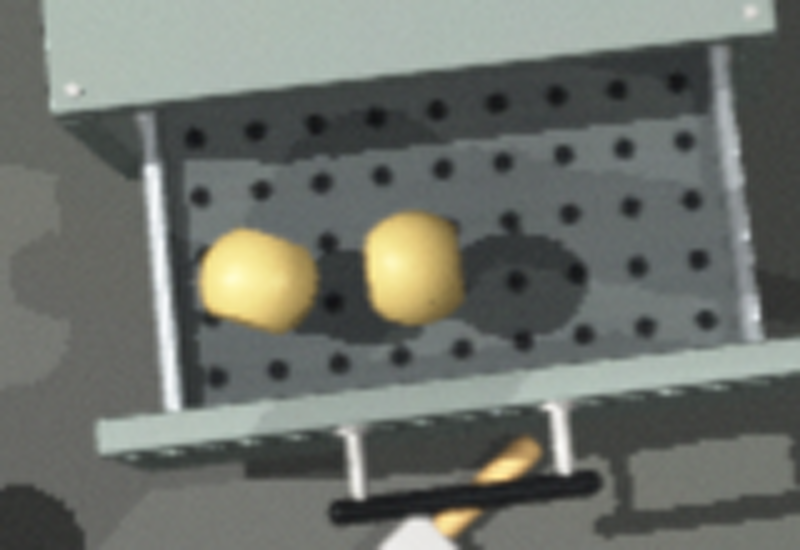

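The two drawer cores are at top pixels (191.5,206) and (222.4,203.5), so the right half of the tray is free. I'm gripping the ball core now.

Emit:
apply_moves(deltas=[[[0, 0, 0], [0, 0, 0], -0.6], [[0, 0, 0], [0, 0, 0], -0.2], [[0, 0, 0], [0, 0, 0], 0.2], [[0, 0, 0], [0, 0, 0], 1], [[0, 0, 0], [0, 0, 0], 1], [[0, 0, 0], [0, 0, 0], 1], [[0, 0, 0], [0, 0, 0], 1]], newtons=40)

```text
clock: 13.45
ee_pos: [0.5435, -0.4077, 0.0578]
tcp_rot: [-180.0, -0.1, -23.8]
force: [-0.4, 1.9, 5.7]
gripper_width: 0.0551
grasp_force: 41.1
```

```bash
python3 - <<'E'
from h import *
c=np.cos(np.radians(8));sn=np.sin(np.radians(8));R=np.array([[c,-sn],[sn,c]]);O=np.array([.5591,.1413])
for uv in((222.4,203.6),(191.5,206),): print("core tray",R.T@(onz("top",uv,.146)[:2]-O))
# right/left panel top outer corners and tray right/left edges (z .09 lip)
for uv in((160,241),): print(R.T@(onz("top",uv,.194)[:2]-O))
for uv in((177.5,199),(286,195)): print("holes/edge",R.T@(onz("top",uv,.09)[:2]-O))
for p in((.01,-.09),(.01,-.085)):
    w=O+R@p;print(p,w,proj("top",[*w,.146]))
E
```

```text
core tray [0.00467904 0.02291093]
core tray [0.00823617 0.11941424]
[-0.09468069  0.2148901 ]
holes/edge [0.04615898 0.17117154]
holes/edge [ 0.01871492 -0.18051426]
(0.01, -0.09) [0.58152826 0.0535676 ] [[258.1261602  197.83696853]]
(0.01, -0.085) [0.58083239 0.05851895] [[256.53974362 198.01783892]]
```

Emit:
apply_moves(deltas=[[[0, 0, -3], [0, 0, 0], 1], [[0, 0, -8], [0, 0, 0], 1], [[0, 0, -15], [0, 0, 0], 1], [[0, 0, -22], [0, 0, 0], 1], [[0, 0, -25], [0, 0, 0], 1], [[0, 0, -25], [0, 0, 0], 1], [[0, 0, -25], [0, 0, 0], 1], [[0, 0, -25], [0, 0, -0.06], 1], [[0, 0, -25], [0, 0, -0.06], 1], [[0, 0, -25], [0, 0, -0.06], 1], [[0, 0, -20], [0, 0, -0.06], 1], [[0, 0, -15], [0, 0, -0.06], 1], [[0, 0, -8], [0, 0, -0.06], 1], [[0, 0, 0], [0, 0, -0.06], 1], [[0, 0, 0], [0, 0, -0.06], 1], [[0, 0, 0], [0, 0, -0.05], 1], [[0, 0, 0], [0, 0, -0.025], 1], [[0, 0, 0], [0, 0, 0], 1]])

```text
clock: 14.95
ee_pos: [0.5416, -0.4078, 0.2964]
tcp_rot: [-179.9, 0.1, 7.9]
force: [-0.0, 0.2, -5.0]
gripper_width: 0.055
grasp_force: 41.9
```

Emit:
apply_moves(deltas=[[[1, -5, 0], [0, 0, 0], 1], [[2, -10, 0], [0, 0, 0], 1], [[4, -18, 0], [0, 0, 0], 1], [[5.9, -27, 0], [0, 0, 0], 1], [[5.9, -27, 0], [0, 0, 0], 1], [[5.9, -27, 0], [0, 0, 0], 1], [[5.9, -27, 0], [0, 0, 0], 1], [[5.9, -27, 0], [0, 0, 0], 1], [[5.9, -27, 0], [0, 0, 0], 1], [[5.9, -27, 0], [0, 0, 0], 1], [[5.9, -27, 0], [0, 0, 0], 1], [[5.9, -27, 0], [0, 0, 0], 1], [[5.9, -27, 0], [0, 0, 0], 1], [[5.9, -27, 0], [0, 0, 0], 1], [[5.9, -27, 0], [0, 0, 0], 1], [[5.9, -27, 0], [0, 0, 0], 1], [[5, -25, 0], [0, 0, 0], 1], [[5, -17, 0], [0, 0, 0], 1], [[3, -11, 0], [0, 0, 0], 1], [[1, -5, 0], [0, 0, 0], 1]])

```text
clock: 16.62
ee_pos: [0.5774, 0.0467, 0.2975]
tcp_rot: [-180.0, -0.0, 8.2]
force: [0.4, -0.7, -4.4]
gripper_width: 0.0545
grasp_force: 42.0
```

Emit:
apply_moves(deltas=[[[0, 0, 0], [0, 0, 0], 1], [[0, 0, 8], [0, 0, 0], 1], [[0, 0, 15], [0, 0, 0], 1], [[0, 0, 15], [0, 0, 0], 1], [[0, 0, 12], [0, 0, 0], 1], [[0, 0, 6], [0, 0, 0], 1], [[0, 0, 0], [0, 0, 0], 1], [[0, 0, 0], [0, 0, 0], 1]])

```text
clock: 17.28
ee_pos: [0.578, 0.0428, 0.2412]
tcp_rot: [180.0, 0.0, 7.9]
force: [-0.1, 0.8, -4.7]
gripper_width: 0.0554
grasp_force: 42.0
```

```bash
python3 - <<'E'
from h import *
s=eyes.grab_frame("side")[:,:,::-1];t=eyes.grab_frame("top")[:,:,::-1]
print(sensors.sense()["ee_pos"])
r=lambda i,x,y,w,h,k:cv2.resize(i[y:y+h,x:x+w],None,fx=k,fy=k,interpolation=cv2.INTER_CUBIC)
o=np.zeros((600,800,3),np.uint8);o[:,:400]=r(t,190,130,100,150,4);o[:,400:]=r(s,190,130,100,150,4)
cv2.imwrite("pics/c3.png",o)
E
```

```text
[0.57865753 0.04343136 0.24221965]
```

View pics/c3.png

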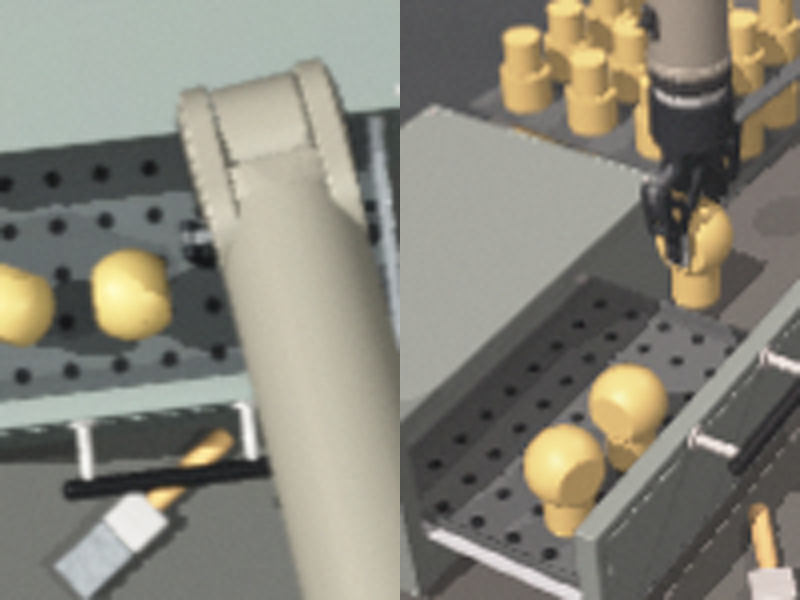

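Side view: the core hangs upright in the fingers at crop (695,250). In the top view the right part of the tray below it is free. Lowering.

Emit:
apply_moves(deltas=[[[0, 0, 8], [0, 0, 0], 1], [[0, 0, 15], [0, 0, 0], 1], [[0, 0, 18], [0, 0, 0], 1], [[0, 0, 18], [0, 0, 0], 1], [[0, 0, 18], [0, 0, 0], 1], [[0, 0, 15], [0, 0, 0], 1], [[0, 0, 9], [0, 0, 0], 1], [[0, 0, 5], [0, 0, 0], 1], [[0, 0, 2], [0, 0, 0], 1], [[0, 0, 0], [0, 0, 0], 1], [[0, 0, 0], [0, 0, 0], 1]])

```text
clock: 18.3
ee_pos: [0.5788, 0.0437, 0.1342]
tcp_rot: [180.0, -0.1, 8.0]
force: [0.6, 0.3, -3.8]
gripper_width: 0.0548
grasp_force: 42.0
```

Emit:
apply_moves(deltas=[[[0, 0, 1], [0, 0, 0], 1], [[0, 0, 1], [0, 0, 0], 1], [[0, 0, 0.5], [0, 0, 0], 1], [[0, 0, 0.5], [0, 0, 0], 1], [[0, 0, 0], [0, 0, 0], 1], [[0, 0, 0], [0, 0, 0], 1]])

```text
clock: 18.8
ee_pos: [0.578, 0.0435, 0.1303]
tcp_rot: [180.0, -0.0, 8.0]
force: [0.9, -0.2, -5.2]
gripper_width: 0.0551
grasp_force: 42.0
```

Emit:
apply_moves(deltas=[[[0, 0, 0.5], [0, 0, 0], 1], [[0, 0, 0.5], [0, 0, 0], 1], [[0, 0, 0], [0, 0, 0], 1], [[0, 0, 0], [0, 0, 0], 1]])

```text
clock: 19.13
ee_pos: [0.5782, 0.0435, 0.1298]
tcp_rot: [180.0, -0.0, 8.0]
force: [-1.0, -0.4, 0.1]
gripper_width: 0.0554
grasp_force: 42.0
```

Emit:
apply_moves(deltas=[[[0, 0, 0.5], [0, 0, 0], 1], [[0, 0, 0], [0, 0, 0], 0.2], [[0, 0, 0], [0, 0, 0], -0.1], [[0, 0, 0], [0, 0, 0], -0.25], [[0, 0, 0], [0, 0, 0], -0.3], [[0, 0, 0], [0, 0, 0], -0.35], [[0, 0, 0], [0, 0, 0], -0.45], [[0, 0, 0], [0, 0, 0], -0.6], [[0, 0, 0], [0, 0, 0], -0.7], [[0, 0, 0], [0, 0, 0], -0.7], [[0, 0, 0], [0, 0, 0], -0.7]])

```text
clock: 20.05
ee_pos: [0.578, 0.0435, 0.1287]
tcp_rot: [180.0, -0.0, 8.0]
force: [-0.3, 0.6, -0.1]
gripper_width: 0.0725
grasp_force: 0.0
```

Emit:
apply_moves(deltas=[[[0, 0, -2], [0, 0, 0], -0.7], [[0, 0, -4], [0, 0, 0], -0.7], [[0, 0, -8], [0, 0, 0], -0.7], [[0, 0, -12], [0, 0, 0], -0.7], [[0, 0, -15], [0, 0, 0], -0.7], [[0, 0, -20], [0, 0, 0], -0.7], [[0, 0, -25], [0, 0, 0], -0.7], [[0, 0, -30], [0, 0, 0], -0.7], [[0, 0, -30], [0, 0, 0], -0.7], [[0, 0, -30], [0, 0, 0], -0.7], [[0, 0, -20], [0, 0, 0], -0.5], [[0, 0, -8], [0, 0, 0], -0.1], [[0, 0, 0], [0, 0, 0], -0.1]])

```text
clock: 21.13
ee_pos: [0.5791, 0.044, 0.336]
tcp_rot: [180.0, -0.3, 8.0]
force: [0.4, 0.4, 0.1]
gripper_width: 0.0475
grasp_force: 0.0
```

Emit:
apply_moves(deltas=[[[-12, -8, 0], [0, 0, 0], -0.1], [[-24, -16, 0], [0, 0, 0], -0.1], [[-24, -16, 0], [0, 0, 0], -0.1], [[-24, -16, 0], [0, 0, 0], -0.1], [[-24, -16, 0], [0, 0, 0], -0.1], [[-24, -16, 0], [0, 0, 0], -0.1], [[-16, -11, 0], [0, 0, 0], -0.1], [[0, 0, 0], [0, 0, -0.121], -0.1], [[0, 0, 0], [0, 0, -0.121], -0.1], [[0, 0, 0], [0, 0, -0.121], -0.1], [[0, 0, 0], [0, 0, -0.121], -0.1], [[0, 0, 0], [0, 0, -0.121], -0.1], [[0, 0, 0], [0, 0, -0.121], -0.1], [[0, 0, 0], [0, 0, -0.121], -0.1], [[0, 0, 0], [0, 0, -0.121], -0.1], [[0, 0, 0], [0, 0, -0.121], -0.1], [[0, 0, 0], [0, 0, -0.121], -0.1], [[0, 0, 0], [0, 0, -0.121], -0.1], [[0, 0, 0], [0, 0, -0.121], -0.1], [[0, 0, 0], [0, 0, -0.117], -0.1]])

```text
clock: 22.8
ee_pos: [0.4167, 0.1206, 0.3311]
tcp_rot: [-179.8, 0.0, 98.2]
force: [-0.3, -0.2, 0.0]
gripper_width: 0.0463
grasp_force: 0.0
```

```bash
python3 - <<'E'
from h import *
s=eyes.grab_frame("side")[:,:,::-1];t=eyes.grab_frame("top")[:,:,::-1]
S=sensors.sense();print(S["ee_pos"],S["tcp_rot"])
r=lambda i,x,y,w,h,k:cv2.resize(i[y:y+h,x:x+w],None,fx=k,fy=k,interpolation=cv2.INTER_CUBIC)
o=np.zeros((600,800,3),np.uint8);o[:,:400]=r(t,180,130,100,150,4);o[:,400:]=r(s,190,130,100,150,4)
cv2.imwrite("pics/c4.png",o)
E
```

```text
[0.41675357 0.12069377 0.33125755] [-1.79831056e+02  1.87363894e-02  9.78363156e+01]
```

View pics/c4.png

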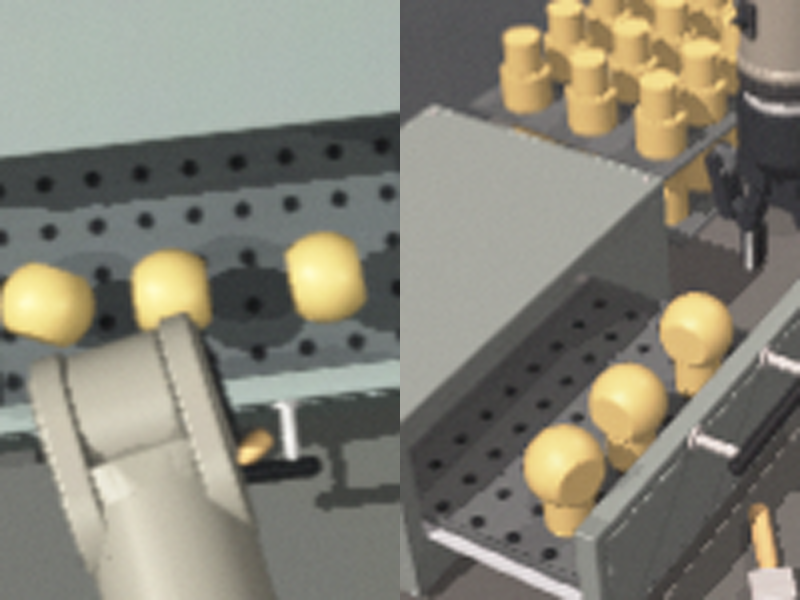

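All three cores stand upright and apart, with the new one at the right (top crop (325,278)). I'm re-grasping the handle.

Emit:
apply_moves(deltas=[[[0, 2, 15], [0, 0, 0], -0.1], [[0, 0, 20], [0, 0, 0], -0.1], [[0, 0, 20], [0, 0, 0], -0.1], [[0, 0, 20], [0, 0, 0], -0.1], [[0, 0, 20], [0, 0, 0], -0.1], [[0, 0, 20], [0, 0, 0], -0.1], [[0, 0, 20], [0, 0, 0], -0.1], [[0, 0, 18], [0, 0, 0], -0.1], [[0, 0, 12], [0, 0, 0], -0.1], [[0, 0, 4], [0, 0, 0], -0.1], [[0, 0, 0], [0, 0, 0], 0.1], [[0, 0, 0], [0, 0, 0], 0.25], [[0, 0, 0], [0, 0, 0], 0.4], [[0, 0, 0], [0, 0, 0], 0.5], [[0, 0, 0], [0, 0, 0], 0.6], [[0, 0, 0], [0, 0, 0], 0.8], [[0, 0, 0], [0, 0, 0], 1], [[0, 0, 0], [0, 0, 0], 1], [[0, 0, 0], [0, 0, 0], 1]])

```text
clock: 24.48
ee_pos: [0.4196, 0.1214, 0.1644]
tcp_rot: [-180.0, 0.0, 97.8]
force: [-2.5, -1.8, 5.5]
gripper_width: 0.0146
grasp_force: 39.0
```

Emit:
apply_moves(deltas=[[[0, 1, 0], [0, 0, 0], 1], [[0, 2, 0], [0, 0, 0], 1], [[0, 3, 0], [0, 0, 0], 1], [[0, 4, 0], [0, 0, 0], 1], [[0, 5, 0], [0, 0, 0], 1], [[0, 6, 0], [0, 0, 0], 1], [[0, 6, 0], [0, 0, 0], 1], [[0, 6, 0], [0, 0, 0], 1], [[0, 6, 0], [0, 0, 0], 1], [[0, 6, 0], [0, 0, 0], 1], [[0, 6, 0], [0, 0, 0], 1], [[0, 6, 0], [0, 0, 0], 1], [[0, 6, 0], [0, 0, 0], 1], [[0, 6, 0], [0, 0, 0], 1], [[0, 6, 0], [0, 0, 0], 1], [[0, 6, 0], [0, 0, 0], 1], [[0, 6, 0], [0, 0, 0], 1], [[0, 6, 0], [0, 0, 0], 1], [[0, 6, 0], [0, 0, 0], 1], [[0, 6, 0], [0, 0, 0], 1]])

```text
clock: 26.15
ee_pos: [0.5234, 0.1363, 0.1644]
tcp_rot: [-180.0, -0.0, 97.9]
force: [-4.2, 0.4, 5.6]
gripper_width: 0.015
grasp_force: 39.1
```

Emit:
apply_moves(deltas=[[[0, 6, 0], [0, 0, 0], 1], [[0, 6, 0], [0, 0, 0], 1], [[0, 6, 0], [0, 0, 0], 1], [[0, 6, 0], [0, 0, 0], 1], [[0, 6, 0], [0, 0, 0], 1], [[0, 6, 0], [0, 0, 0], 1], [[0, 5, 0], [0, 0, 0], 1], [[0, 4, 0], [0, 0, 0], 1], [[0, 3, 0], [0, 0, 0], 1], [[0, 2, 0], [0, 0, 0], 1], [[0, 1, 0], [0, 0, 0], 1], [[0, 1, 0], [0, 0, 0], 1], [[0, 1, 0], [0, 0, 0], 1], [[0, 1, 0], [0, 0, 0], 1], [[0, 0, 0], [0, 0, 0], 1]])

```text
clock: 27.4
ee_pos: [0.5774, 0.1441, 0.1645]
tcp_rot: [179.9, -0.1, 97.9]
force: [-3.2, 2.1, 4.8]
gripper_width: 0.0147
grasp_force: 39.1
```

Emit:
apply_moves(deltas=[[[0, 1, 0], [0, 0, 0], 1], [[0, 1.5, 0], [0, 0, 0], 1], [[0, 1.5, 0], [0, 0, 0], 1], [[0, 1.5, 0], [0, 0, 0], 1], [[0, 1.5, 0], [0, 0, 0], 1], [[0, 1.5, 0], [0, 0, 0], 1], [[0, 1.5, 0], [0, 0, 0], 1], [[0, 1.5, 0], [0, 0, 0], 1], [[0, 1.5, 0], [0, 0, 0], 1], [[0, 1, 0], [0, 0, 0], 1], [[0, 1, 0], [0, 0, 0], 1], [[0, 0, 0], [0, 0, 0], 1]])

```text
clock: 28.4
ee_pos: [0.5922, 0.1463, 0.1645]
tcp_rot: [179.9, -0.1, 97.9]
force: [-2.6, 0.2, 4.8]
gripper_width: 0.0146
grasp_force: 39.1
```

Emit:
apply_moves(deltas=[[[0, 1, 0], [0, 0, 0], 1], [[0, 1, 0], [0, 0, 0], 1], [[0, 1, 0], [0, 0, 0], 1], [[0, 0, 0], [0, 0, 0], 1]])

```text
clock: 28.73
ee_pos: [0.5951, 0.1467, 0.1644]
tcp_rot: [179.9, -0.1, 97.9]
force: [-1.6, 1.5, 5.4]
gripper_width: 0.0149
grasp_force: 39.1
```

Not at the stop yet, so I'm continuing gently.

Emit:
apply_moves(deltas=[[[0, 1, 0], [0, 0, 0], 1], [[0, 1, 0], [0, 0, 0], 1], [[0, 1, 0], [0, 0, 0], 1], [[0, 0, 0], [0, 0, 0], 1]])

```text
clock: 29.07
ee_pos: [0.5981, 0.1471, 0.1645]
tcp_rot: [179.9, -0.1, 97.9]
force: [-2.3, 1.8, 4.6]
gripper_width: 0.0148
grasp_force: 39.1
```

Emit:
apply_moves(deltas=[[[0, 1, 0], [0, 0, 0], 1], [[0, 1, 0], [0, 0, 0], 1], [[0, 0, 0], [0, 0, 0], 1]])

```text
clock: 29.32
ee_pos: [0.599, 0.1472, 0.1645]
tcp_rot: [-179.9, -0.0, 97.9]
force: [-5.5, 0.7, 7.1]
gripper_width: 0.0147
grasp_force: 39.4
```

Emit:
apply_moves(deltas=[[[0, 1, 0], [0, 0, 0], 1], [[0, 1, 0], [0, 0, 0], 1], [[0, 0, 0], [0, 0, 0], 1]])

```text
clock: 29.57
ee_pos: [0.5989, 0.1472, 0.1644]
tcp_rot: [-179.6, -0.0, 97.9]
force: [-10.3, -0.6, 11.5]
gripper_width: 0.0147
grasp_force: 39.8
```

Emit:
apply_moves(deltas=[[[0, -1, 0], [0, 0, 0], 1], [[0, -1, 0], [0, 0, 0], 1], [[0, 0, 0], [0, 0, 0], 0.4], [[0, 0, 0], [0, 0, 0], 0.1], [[0, 0, 0], [0, 0, 0], -0.1], [[0, 0, 0], [0, 0, 0], -0.1], [[0, 0, 0], [0, 0, 0], -0.1], [[0, 0, -5], [0, 0, 0], -0.1], [[0, 0, -15], [0, 0, 0], -0.1], [[0, 0, -25], [0, 0, 0], -0.1], [[0, 0, -25], [0, 0, 0], -0.1], [[0, 0, -25], [0, 0, 0], -0.1], [[0, 0, -20], [0, 0, 0], -0.1], [[-20, 0, -10], [0, 0, 0], -0.1], [[-30, 0, 0], [0, 0, 0], -0.1], [[-30, 0, 0], [0, 0, 0], -0.1], [[-30, 0, 0], [0, 0, 0], -0.1], [[-30, 0, 0], [0, 0, 0], -0.1], [[-20, 0, 0], [0, 0, 0], -0.1], [[0, 0, 0], [0, 0, 0], -0.1]])

```text
clock: 31.23
ee_pos: [0.6224, -0.0198, 0.2887]
tcp_rot: [-180.0, 0.2, 97.3]
force: [-0.1, -1.0, -0.2]
gripper_width: 0.0471
grasp_force: 0.0
```

```bash
python3 - <<'E'
from h import *
s=eyes.grab_frame("side")[:,:,::-1];t=eyes.grab_frame("top")[:,:,::-1]
print(sensors.sense()["force"])
r=lambda i,x,y,w,h,k:cv2.resize(i[y:y+h,x:x+w],None,fx=k,fy=k,interpolation=cv2.INTER_CUBIC)
o=np.zeros((600,800,3),np.uint8);o[:300]=r(t,140,145,160,60,5);o[300:]=r(s,130,180,160,60,5)
cv2.imwrite("pics/c5.png",o)
E
```

```text
[ 0.4040315   2.22246373 -0.98949617]
```

View pics/c5.png

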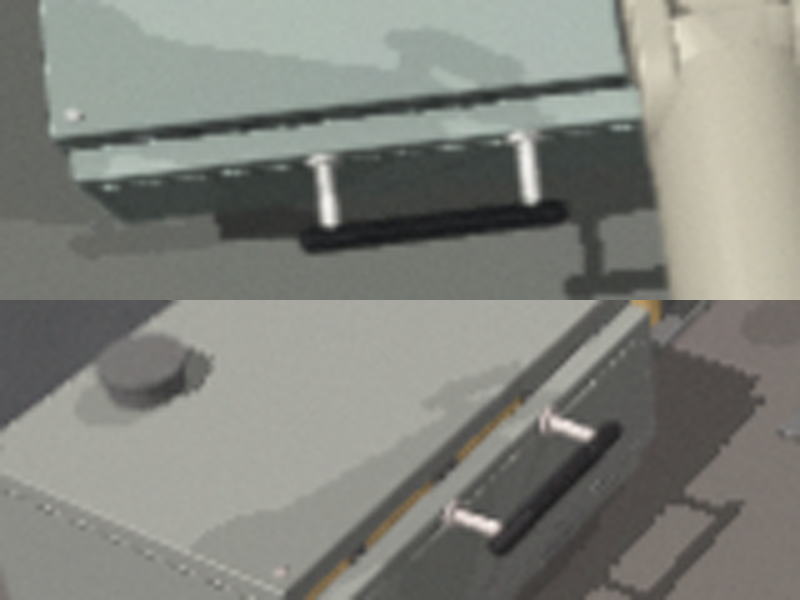

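The drawer sits on its stop: the handle's left end moved from row 195.4 to 193 in the top view. The three cores show as separate slivers through the gap. Handing in.

```bash
python3 -c "
from cell import job
print(job.close_job())"
```

```text
the job is handed in; nothing more can be done
None
```

I loaded the ball core upright and clear of the other two, shut the drawer onto its stop, left the other cores and tools untouched, and handed the job in at about 31 s; `close_job()` returned no verdict.

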